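Set a pewter plate out over the filing block's edge

TASK

The rectangular cast pewter plate on the wooden filing block is to have its far end filed. Using only the fingertips, slide it across the block until its front edge sticks out 30 mm past the block's steel-lined far edge, square with that edge, then take the hand away. Do not lift or tip the plate, and leave the round coaster, the egg cup and everything else where they are.

Things in the scene. Friction and masses are not known exactly. Their poses are not given: they have to be found in the camera images.
- block_edge (a point): Middle of the upper far edge of the fixed filing block: a light wooden block 220 mm deep (x) by 400 mm long (y) by 50 mm high on the table, with a 15 mm dark steel strip along its far edge, flush with its top. x points out over the edge, level and away from the block; y runs along the edge; z up. The block's top lies at this point's height and reaches 220 mm back (-x) and 200 mm to either side (y). There is nothing under the overhang but the table, 50 mm below.
- plate_mid (a point): Centre of the loose pewter plate, half-way up: plain grey metal, rectangular, 110 mm long (its x) by 100 mm wide (its y) by 7 mm thick, about 0.5 kg, lying flat on the block, its x roughly (within about 15 degrees) toward the steel-lined edge. Too wide for most grippers; it slides when its rear edge (55 mm behind this point) is pushed.
- plate_front (a point): Middle of the plate's front edge, the one nearest the steel-lined edge, half-way up its 7 mm thickness; 55 mm along x from plate_mid, same axes.
- coaster: Round pewter coaster, 100 mm across, 7 mm thick, lying on the same block beside the plate, on either side of it; origin under its centre. Leave it alone.
- eggcup: Small pewter egg cup, 30 mm across, 45 mm high, standing on the block near the middle of its far edge, between the plate's and the coaster's lanes; origin under its centre. Leave it alone.
- tankard: Pewter mug, 72 mm across, 95 mm high, with a handle, standing on the table to the left of the block; origin under its centre. Leave it alone.
- ingot: Round flat metal ingot, 90 mm across, 22 mm high, on the table to the left of the block; origin under its centre. Leave it alone.
- brick: Red firebrick piece, 100 x 60 x 50 mm, on the table to the right of the block; origin under its centre. Leave it alone.
- file: Flat file with a wooden handle, 270 mm long, lying on the table to the right of the block; origin on its underside, a little ahead of the joint of handle and blade. Leave it alone.
Mind the look-alikes: they are no part of the job. Leave any turquoise or yellow look-alike of the part that bears plate_mid alone.

How it is judged:
At the end, for the whole second after the job is handed in: The middle of the plate's front edge is 24 to 36 mm beyond the block's steel-lined edge, the plate is square to that edge within 0.1 rad (about 6 degrees) and lies flat on the block (tilt under 0.05 rad), and nothing else has been disturbed (x of plate_front in the frame of block_edge between 0.024 and 0.036 m and angle between the x axis of plate_mid and the x axis of block_edge, either way round below 0.1 rad and z of plate_mid in the frame of block_edge between 0 and 0.008 m and angle between plate_mid's own z axis and vertical below 0.05 rad); the robot touches nothing.
It fails at once if the plate is lifted more than 10 mm (z of plate_mid in the frame of block_edge above 0.0135 m).
It fails at once if the plate is tipped by more than 0.15 rad (angle between plate_mid's own z axis and vertical above 0.15 rad).
It fails at once if the coaster, egg cup, tankard, brick, file or ingot is moved more than 15 mm (distance of any of coaster, eggcup, tankard, brick, file, ingot from where it was at the start of the episode above 0.015 m).
It also fails if it takes over 35 s, if anything falls off the work surface, if the arm or the gripper's body presses on something with over 40 N, if the wrist force passes 120 N, or if a joint passes its speed limit or range.

ROBOT

A 6-joint arm with a two-finger parallel gripper is mounted at the origin on the work surface. World frame = base frame: x ahead of the robot, y to its left, z up, the work surface at z = 0. Lengths are in m, angles in rad, forces in N, time in s.
With the tool pointing down it reaches from about 0.4 to 0.825 m from the base axis. Payload 7 kg.
Tool frame: the origin (TCP) lies on the mounting face of the last link; the fingertips stand 178 mm ahead of it and the grasp point (between the pads) lies 159 mm ahead of it; z points along the fingers, y is the direction in which the jaws open and shut (so a half turn about z gives the same grasp; the last joint's range is limited). The gripper opens to 88 mm and grips with 3 to 60 N. Pads are 19 mm wide; open, the fingers measure 130 mm over their backs; the gripper's body (78 mm by 193 mm) begins 47 mm behind the grasp point.
Start: joints at [1.496, 0.359, 0.012, 0, -1.224, -0.288], TCP at [0.24, 0.631, 0.405] pointing down, gripper open.
Joint ranges: [-3.07, 3.07], [-1.43, 2.12], [-1.02, 1.25], [-3.03, 1.67], [-3.05, -0], [-3.03, 3.03]. Speed limits (rad/s): [2.39, 2.39, 3.01, 3.14, 3.14, 3.14].

INTERFACE

Orientations are given as [roll, pitch, yaw] about the fixed x, y, z axes, in that order (R = Rz(yaw) Ry(pitch) Rx(roll)).
In Python, from station import * gives the robot as it stands.
- The arm moves only by the tool arm_command, never from a script. Its argument "targets" is a list of rows, each a list of 3 entries, a list of its own where there are three numbers: the turn, a rotation vector about the world's x, y, z in rad, then the shift along the world's x, y, z in mm, then the closure, from 0 (fully open) to 1 (shut). In form: [[[wx, wy, wz], [tx, ty, tz], fingers], ...]. A call has 1 to 8 rows; each row shifts and turns the commanded pose from where the row before left it; what a row does not reach is not made up. A row lasts 1/10 s, in which the tool goes at most 50 mm and 8.59 degrees, less where a joint would pass 70% of its speed; a pose out of reach is approached as far as the arm can. A call with a gripper value outside its range is refused whole. The fingers move at their own pace and stop on an object; "squeeze" is the grip in N (left out, the last holds). Time passes only in rows, so rows that do not move let the fingers close. It gives the time, the measured TCP pose, the force and the opening at its end, in the units of the state.
- get_state(): the state, without advancing time (a new reading comes with each control period).
- grab_frame(name): name is "scene" or "top" or "wrist"; returns (picture, depth): 420x560x3 uint8, red, green, blue; 420x560 float32, m along the optical axis (not along the pixel's ray), 0 where there is no reading.
- camera_params(name): a dict with "mtx" (3x3 intrinsics, pixels), "k1" (the pictures are not rectified: a ray, as slopes to the right and down, at radius r is drawn at 1 + k1 r^2 times it, then the intrinsics apply), "eye" and "orientation" of the camera in the world. Camera axes: x right, y down, z forward; pixel columns grow to the right and rows downward; lengths in m; the calibration is good to about 2 mm. A picture is of the moment at which its call begins: read the wrist's pose just before it. camera_params takes no time and is no camera call; for the wrist camera it gives the pose at the moment of the call.
- job_done(): hands the job in, once; it reports no verdict.
The state is a dict: "t": time; "q": joint angles; "qd": joint speeds; "joint_efforts": joint torques, N m; "eef_pos": TCP position; "ee_rot": TCP orientation; "force": force on the tool from outside, world axes, zero at the start; "moment": the same for the moment, N m; "width": finger opening in m.
Only numpy, scipy, OpenCV 4.12 (cv2) and the standard library are available. Lean on these libraries where they do the work, as an engineer would, in place of code of your own. Each camera call takes 0.05 s, during which the arm holds its last target.

## Working session

There is one attempt and no reset: what is moved stays moved. The work goes in short steps, Python scripts to look and compute and a tool call to move; the robot and the scene stay as the last step left them, time stands still between calls to the robot, and variables do not carry over. Pictures are saved under pics/ and viewed, and the job is handed in when it is done.

Besides the shell and the picture viewer there is one more tool, called after "Call:" by a JSON object that holds its "fn" and its "kwargs", one argument or row to a line. arm_command: Moves the arm, as the interface text tells. Its arguments: {"type":"object","properties":{"targets":{"type":"array"},"squeeze":{"type":"number"}},"required":["targets"]}

```bash
mkdir -p pics; ls
cat > h.py <<'E'
from station import *
import numpy as np, cv2
def snap(n,f):
    im,d=grab_frame(n); cv2.imwrite('pics/'+f+'.png',im[:,:,::-1]); np.save('pics/'+f+'.npy',d); return im,d
E
python3 - <<'E'
from h import *
print(get_state())
for n in('scene','top'):
    snap(n,n+'0'); print(n,camera_params(n))
E
```

```text
pics
{'t': 0.0, 'q': array([ 1.49609216e+00,  3.59375626e-01,  1.10490773e-02, -3.51267280e-04,
       -1.22412325e+00, -2.88115639e-01]), 'qd': array([ 0.00106025, -0.00164373,  0.00074302,  0.00015631,  0.00028982,
        0.00067581]), 'joint_efforts': array([-9.27269211e-04, -5.82720459e+01,  2.93044746e+01,  6.99720070e+00,
        7.10932160e-03, -1.53370070e-04]), 'eef_pos': array([0.23948646, 0.63086713, 0.40372527]), 'ee_rot': array([ 3.13991350e+00, -1.53269881e-04, -3.62939304e-01]), 'force': array([0.22623494, 0.79963284, 0.37584789]), 'moment': array([ 0.00014972, -0.04638807, -0.05488772]), 'width': 0.08754257913625925}
scene {'mtx': array([[434.36507294,   0.        , 275.16707323],
       [  0.        , 434.36507294, 209.13524737],
       [  0.        ,   0.        ,   1.        ]]), 'k1': -0.07577814434602101, 'eye': array([ 1.31128939, -0.22719917,  0.69645027]), 'orientation': array([-2.23406721, -0.00314769,  1.29481406])}
top {'mtx': array([[485.83404994,   0.        , 278.17988953],
       [  0.        , 485.83404994, 214.08115602],
       [  0.        ,   0.        ,   1.        ]]), 'k1': -0.16334469875101934, 'eye': array([ 0.2967563 , -0.02019111,  1.33224828]), 'orientation': array([-2.96047627,  0.02433662, -1.54311463])}
```

View pics/scene0.png

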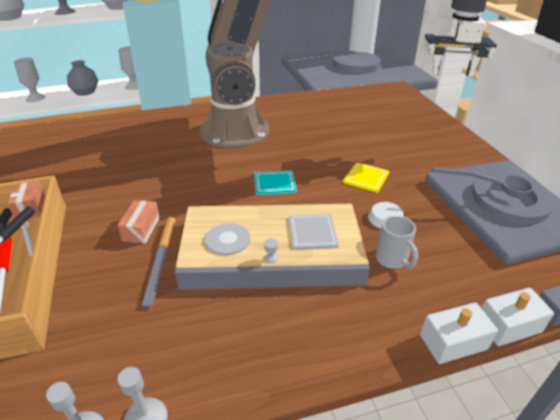

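View pics/top0.png

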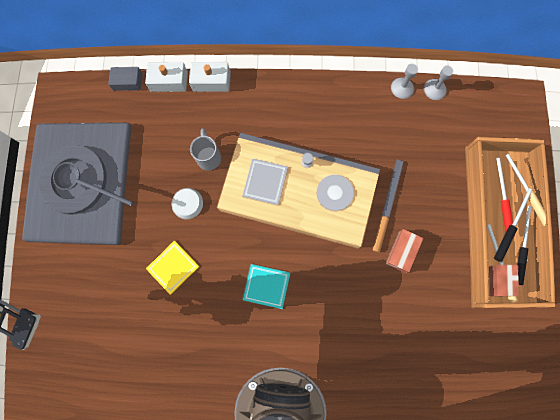

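Top view: block with its steel edge from (238,137) to (380,170), plate centred at (265,181), coaster at (336,193), egg cup at (308,160). Scene view: plate at (313,231). Both show turquoise and yellow look-alikes off the block.

```bash
cat >> h.py <<'E'
from scipy.spatial.transform import Rotation as Ro
def rays(p,uv):
    uv=np.asarray(uv,float).reshape(-1,2); K=p['mtx']
    d=np.c_[(uv[:,0]-K[0,2])/K[0,0],(uv[:,1]-K[1,2])/K[1,1]]; s=d.copy()
    for _ in range(30): s=d/(1+p['k1']*(s**2).sum(1,keepdims=True))
    return np.c_[s,np.ones(len(s))]
def world_d(p,uv,z): return p['eye']+(rays(p,uv)*np.asarray(z).reshape(-1,1))@Ro.from_euler('xyz',p['orientation']).as_matrix().T
def world_z(p,uv,h):
    r=rays(p,uv)@Ro.from_euler('xyz',p['orientation']).as_matrix().T
    return p['eye']+r*((h-p['eye'][2])/r[:,2:3])
def proj(p,X):
    c=(np.atleast_2d(X)-p['eye'])@Ro.from_euler('xyz',p['orientation']).as_matrix()
    s=c[:,:2]/c[:,2:]; s=s*(1+p['k1']*(s**2).sum(1,keepdims=True)); K=p['mtx']
    return s*[K[0,0],K[1,1]]+K[:2,2]
E
python3 - <<'E'
from h import *
np.set_printoptions(precision=4,suppress=True)
for n,pts in(('top',[(265,181),(336,193),(308,158),(230,190),(300,220),(300,300),(350,225)]),('scene',[(313,231),(228,238),(210,265),(270,245),(200,350)])):
    p=camera_params(n); d=np.load(f'pics/{n}0.npy')
    print(n); print(world_d(p,pts,[d[v,u] for u,v in pts]))
for n,(a,b,c,e) in (('top',(200,110,400,260)),('scene',(160,190,390,300))):
    im=cv2.imread(f'pics/{n}0.png')[b:e,a:c]; k=800/(c-a) if n=='top' else 3.4
    cv2.imwrite(f'pics/{n}0z.png',cv2.resize(im,None,fx=k,fy=k,interpolation=cv2.INTER_CUBIC))
E
```

```text
top
[[ 0.6182  0.0552  0.0624]
 [ 0.5897 -0.1363  0.061 ]
 [ 0.6755 -0.0587  0.0945]
 [ 0.5945  0.1506  0.049 ]
 [ 0.5163 -0.0414  0.0478]
 [ 0.3043 -0.0468 -0.0017]
 [ 0.5048 -0.1748  0.0541]]
scene
[[ 0.6235  0.0582  0.0564]
 [ 0.5966 -0.1307  0.0576]
 [ 0.6633 -0.1819  0.0523]
 [ 0.6831 -0.0582  0.0956]
 [ 0.828  -0.2318  0.0047]]
```

View pics/top0z.png

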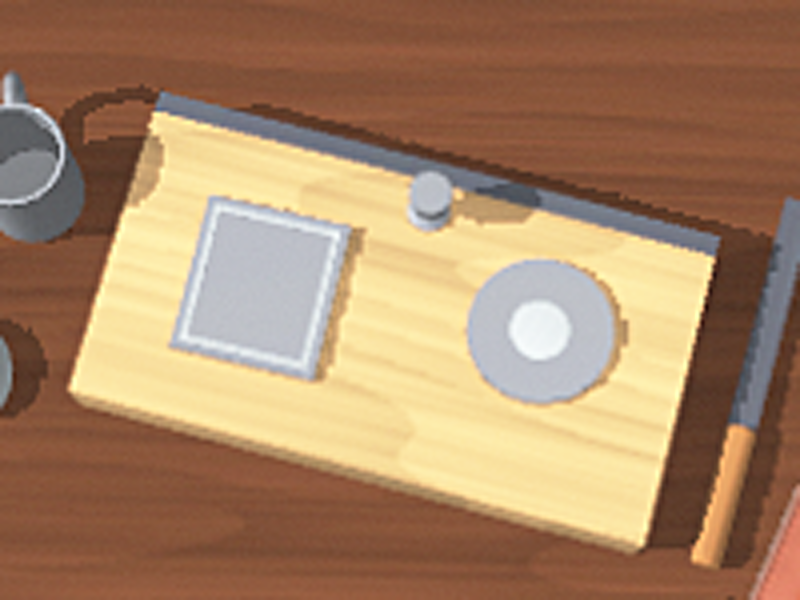

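View pics/scene0z.png

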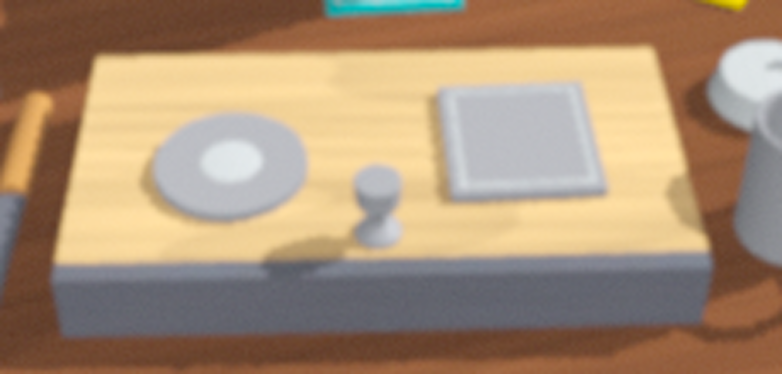

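Run:
```python
from h import *
from scipy.optimize import least_squares
np.set_printoptions(precision=4,suppress=True)
pt,ps=camera_params('top'),camera_params('scene')
T=lambda a:np.array(a)/4+[200,110]-0.375
S=lambda a:np.array(a)/3.4+[160,190]-0.35
bt=T([(160,93),(719,238),(640,543),(72,392)]); bs=S([(711,254),(54,266),(97,55),(655,47)])
qt=T([(210,196),(351,228),(316,378),(172,345)]); qs=S([(605,190),(452,198),(438,88),(580,83)])
for nm,a,b,h in(('block',bt,bs,.05),('plate',qt,qs,.057)):
    A=world_z(pt,a,h);B=world_z(ps,b,h);print(nm);print(A[:,:2]);print(B[:,:2])
    for W in(A,B):
        e=[np.linalg.norm(W[i]-W[(i+1)%4]) for i in range(4)]
        y=[np.arctan2(*(W[i]-W[j])[[1,0]]) for i,j in((0,3),(1,2))]+[np.arctan2(*(W[i]-W[j])[[1,0]])-np.pi/2 for i,j in((0,1),(3,2))]
        print('sides',np.array(e),'yaw',np.array(y),'c',W.mean(0))
    # triangulated height
    X=[least_squares(lambda x:np.r_[proj(pt,x)[0]-a[i],proj(ps,x)[0]-b[i]],A[i]) for i in range(4)]
    print('tri',np.array([x.x for x in X]),[round(x.cost,2) for x in X])
```

```text
block
[[ 0.7585  0.1315]
 [ 0.6623 -0.2563]
 [ 0.4512 -0.2011]
 [ 0.5446  0.1819]]
[[ 0.7487  0.1375]
 [ 0.6503 -0.252 ]
 [ 0.446  -0.2012]
 [ 0.5451  0.1896]]
sides [0.3995 0.2181 0.3942 0.2197] yaw [-0.2314 -0.2557 -0.2431 -0.2391] c [ 0.6042 -0.036   0.05  ]
sides [0.4018 0.2106 0.4032 0.2101] yaw [-0.2506 -0.244  -0.2472 -0.2483] c [ 0.5975 -0.0315  0.05  ]
tri [[ 0.756   0.1319  0.0585]
 [ 0.6597 -0.2527  0.0595]
 [ 0.4508 -0.201   0.0535]
 [ 0.5459  0.1856  0.0509]] [np.float64(0.22), np.float64(0.36), np.float64(0.02), np.float64(2.03)]
plate
[[ 0.682   0.0929]
 [ 0.6612 -0.0041]
 [ 0.5565  0.0169]
 [ 0.5771  0.1145]]
[[ 0.6839  0.093 ]
 [ 0.6645 -0.003 ]
 [ 0.5563  0.0212]
 [ 0.5775  0.1178]]
sides [0.0992 0.1067 0.0998 0.1072] yaw [-0.2033 -0.1975 -0.2112 -0.207 ] c [0.6192 0.0551 0.057 ]
sides [0.098  0.1109 0.099  0.1092] yaw [-0.2291 -0.2202 -0.1985 -0.2164] c [0.6206 0.0573 0.057 ]
tri [[ 0.6826  0.0934  0.0557]
 [ 0.6622 -0.003   0.0548]
 [ 0.557   0.0191  0.0578]
 [ 0.5776  0.1163  0.0572]] [np.float64(0.02), np.float64(0.14), np.float64(0.66), np.float64(0.42)]
```

Plate yaw is about −0.21 and block yaw about −0.245. The front edge is roughly 63 mm short of the steel edge, though the two views disagree by up to 10 mm on where that edge lies. I'll move above the block and check with the wrist camera.

Call:
{"fn": "arm_command", "kwargs": {
  "targets": [
    [[0,0,0.0074],[18,-34,0],0.5],
    [[0,0,0.0074],[18,-34,0],0.5],
    [[0,0,0.0074],[18,-34,0],0.5],
    [[0,0,0.0074],[18,-34,0],0.5],
    [[0,0,0.0074],[18,-34,0],0.5],
    [[0,0,0.0074],[18,-34,0],0.5],
    [[0,0,0.0074],[18,-34,0],0.5],
    [[0,0,0.0074],[18,-34,0],0.5]
  ]
}}

```text
t: 0.9
eef_pos: [0.3839, 0.3575, 0.4045]
ee_rot: [3.141, 0.0, -0.303]
force: [1.3, 0.6, 0.8]
width: 0.044
```

Call:
{"fn": "arm_command", "kwargs": {
  "targets": [
    [[0,0,0.0074],[19,-35,0],0.5],
    [[0,0,0.0074],[19,-35,0],0.5],
    [[0,0,0.0074],[19,-35,0],0.5],
    [[0,0,0.0074],[19,-35,0],0.5],
    [[0,0,0.0074],[19,-35,0],0.5],
    [[0,0,0.0074],[19,-35,0],0.5],
    [[0,0,0.0074],[19,-35,0],0.5],
    [[0,0,0.0074],[19,-35,0],0.5]
  ]
}}

```text
t: 1.7
eef_pos: [0.536, 0.0774, 0.4045]
ee_rot: [3.142, 0.0, -0.244]
force: [0.2, 0.5, 1.0]
width: 0.0437
```

Call:
{"fn": "arm_command", "kwargs": {
  "targets": [
    [[0,0,0],[0,0,0],0.5],
    [[0,0,0],[0,0,0],0.5]
  ]
}}

```text
t: 1.9
eef_pos: [0.5357, 0.0781, 0.4041]
ee_rot: [3.141, 0.001, -0.247]
force: [-0.2, -0.2, -0.0]
width: 0.0436
```

Run:
```python
from h import *
print(get_state())
p=camera_params('wrist'); im,d=snap('wrist','w1'); print(p)
np.save('pics/w1p.npy',p,allow_pickle=True)
```

```text
{'t': 1.9, 'q': array([ 5.06875006e-01,  1.39764233e-01, -2.83566516e-01, -2.85297861e-04,
       -1.14852474e+00,  8.17117320e-01]), 'qd': array([ 0.03729067, -0.00897869, -0.00515872, -0.00042598,  0.00122145,
       -0.00713184]), 'joint_efforts': array([ -1.16699047, -39.64765906,  28.70761514,   6.84575021,
         0.07665578,   0.16010561]), 'eef_pos': array([0.53568106, 0.07811937, 0.40409632]), 'ee_rot': array([ 3.14105750e+00,  9.50327300e-04, -2.46921318e-01]), 'force': array([-0.22417239, -0.22461607, -0.00478232]), 'moment': array([ 0.0254322 , -0.00336715, -0.02424998]), 'width': 0.04357888204569038}
{'mtx': array([[361.50954221,   0.        , 272.71713685],
       [  0.        , 361.50954221, 206.54547681],
       [  0.        ,   0.        ,   1.        ]]), 'k1': -0.08439999976729302, 'eye': array([0.61048676, 0.06128866, 0.38404635]), 'orientation': array([ 2.85731542e+00, -1.25802150e-03, -1.81703081e+00])}
```

View pics/w1.png

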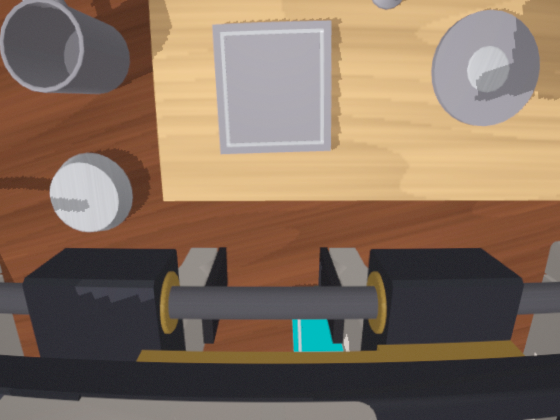

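The wrist view shows the plate at corners (214,24), (331,21), (331,150) and (220,154), and the block's rear edge at row 200. The far edge is out of view, so I'll move forward to see it.

Call:
{"fn": "arm_command", "kwargs": {
  "targets": [
    [[0,0,0],[32,-8,0],0.5],
    [[0,0,0],[32,-8,0],0.5],
    [[0,0,0],[33,-8,0],0.5],
    [[0,0,0],[0,0,0],0.5],
    [[0,0,0],[0,0,0],0.5]
  ]
}}

```text
t: 2.45
eef_pos: [0.6325, 0.0561, 0.4038]
ee_rot: [3.141, 0.001, -0.244]
force: [-0.6, -0.2, -1.0]
width: 0.0436
```

Run:
```python
from h import *
p=camera_params('wrist'); im,d=snap('wrist','w2'); print(p['eye'],p['orientation'])
np.save('pics/w2p.npy',p,allow_pickle=True)
cv2.imwrite('pics/w2z.png',cv2.resize(im[:230,110:510,::-1],None,fx=2,fy=2,interpolation=cv2.INTER_CUBIC))
```

```text
[0.7073959  0.03951644 0.38366127] [ 2.85683878e+00 -1.35453780e-03 -1.81383165e+00]
```

View pics/w2z.png

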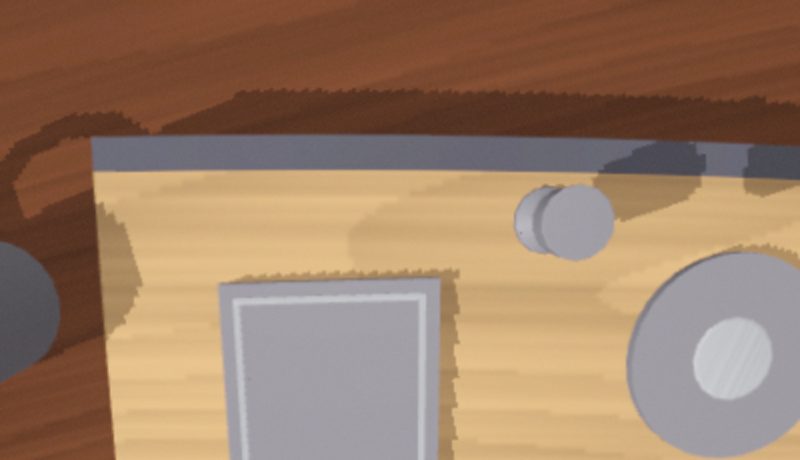

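Zoomed wrist view (2x): steel edge through (92,137), (400,135) and (798,145); wood/steel line near row 171; plate front corners at (220,285) and (440,279).

Run:
```python
from h import *
np.set_printoptions(precision=4,suppress=True)
p1=np.load('pics/w1p.npy',allow_pickle=True).item();p2=np.load('pics/w2p.npy',allow_pickle=True).item()
Z=lambda a:np.array(a)/2+[110,0]-.25
e=world_z(p2,Z([(92,136),(250,134.5),(400,134.5),(600,139),(798,145)]),.05);print('edge',e[:,:2])
w=world_z(p2,Z([(95,171),(400,170)]),.05);print('wood',w[:,:2])
v=e[0]-e[-1];yaw=np.arctan2(v[1],v[0])-np.pi/2;print('yaw',yaw)
ex=np.array([np.cos(yaw),np.sin(yaw)]);ey=np.array([-ex[1],ex[0]])
O=e[0,:2]-.2*ey;print('O',O)
B=lambda P:np.c_[(P[:,:2]-O)@ex,(P[:,:2]-O)@ey]
print('edge',B(e),'wood',B(w))
f2=world_z(p2,Z([(220,285),(440,279)]),.057);print('front w2',B(f2))
c1=world_z(p1,[(214,24),(331,21),(331,151),(220,154)],.057);print('plate w1',B(c1),'side',[np.linalg.norm(c1[i]-c1[(i+1)%4]) for i in range(4)])
for P in(f2,c1):
  v=P[0]-P[1];print('yaw plate',np.arctan2(v[1],v[0])-np.pi/2)
r=world_z(p1,[(162,201),(450,200)],.05);print('rear block',B(r))
# triangulate front corners
from scipy.optimize import least_squares
for a,b in(((214,24),(220,285)),((331,21),(440,279))):
  x=least_squares(lambda x:np.r_[proj(p1,x)[0]-a,proj(p2,x)[0]-Z(b)],[.67,.05,.057]);print(x.x,x.cost)
c=np.array([[.677,-.059]]);print('eggcup',B(world_z(p2,Z([(577,222)]),.095)))
print('coaster left', B(world_z(p2,Z([(628,360)]),.057)))
```

```text
edge [[ 0.7611  0.132 ]
 [ 0.744   0.0642]
 [ 0.7282  0.0005]
 [ 0.7063 -0.0858]
 [ 0.6845 -0.177 ]]
wood [[0.7465 0.1353]
 [0.7135 0.0038]]
yaw -0.24323173959349198
O [ 0.713  -0.0621]
edge [[-0.      0.2   ]
 [-0.0003  0.1301]
 [-0.0003  0.0645]
 [-0.0008 -0.0246]
 [-0.     -0.1184]] wood [[-0.015   0.1997]
 [-0.0154  0.0641]]
front w2 [[-0.0653  0.1444]
 [-0.0626  0.0457]]
plate w1 [[-0.0649  0.1438]
 [-0.0628  0.0456]
 [-0.1725  0.042 ]
 [-0.1749  0.1426]] side [np.float64(0.0981891795600285), np.float64(0.10973821664307874), np.float64(0.10065035351549015), np.float64(0.10999722945974262)]
yaw plate -0.21587983077409412
yaw plate -0.22171019774723
rear block [[-0.2208  0.2019]
 [-0.2207 -0.0786]]
[0.6844 0.0933 0.0581] 0.150735069640422
[ 0.6631 -0.0028  0.0562] 0.0010038688639523706
eggcup [[-0.0361 -0.0016]]
coaster left [[-0.0994 -0.0446]]
```

Measurements agree: O=(0.713,−0.062), yaw −0.243, plate front at −0.064, and every size and height matches the text. Next I'll go to 26 mm behind the plate and descend.

Call:
{"fn": "arm_command", "kwargs": {
  "targets": [
    [[0,0,0],[-30,7,0],0.5],
    [[0,0,0],[-30,7,0],0.5],
    [[0,0,0],[-31,7,0],0.5],
    [[0,0,0],[0,0,-40],0.5],
    [[0,0,0],[0,0,-40],0.5],
    [[0,0,0],[0,0,-40],0.5],
    [[0,0,0],[0,0,-30],0.5],
    [[0,0,0],[0,0,0],0.5]
  ]
}}

```text
t: 3.3
eef_pos: [0.539, 0.076, 0.2516]
ee_rot: [3.138, 0.005, -0.244]
force: [-1.0, 0.2, 0.5]
width: 0.0439
```

Run:
```python
from h import *
snap('scene','s2');im,d=snap('wrist','w3')
im=cv2.imread('pics/s2.png')[150:310,150:410];cv2.imwrite('pics/s2z.png',cv2.resize(im,None,fx=3,fy=3,interpolation=cv2.INTER_CUBIC))
s=get_state();print(s['eef_pos'],s['ee_rot'],s['force'])
```

```text
[0.54135068 0.07662176 0.25568681] [ 3.14132971e+00 -3.58345993e-04 -2.42889669e-01] [ 0.73141739 -0.32492756  0.97475574]
```

View pics/s2z.png

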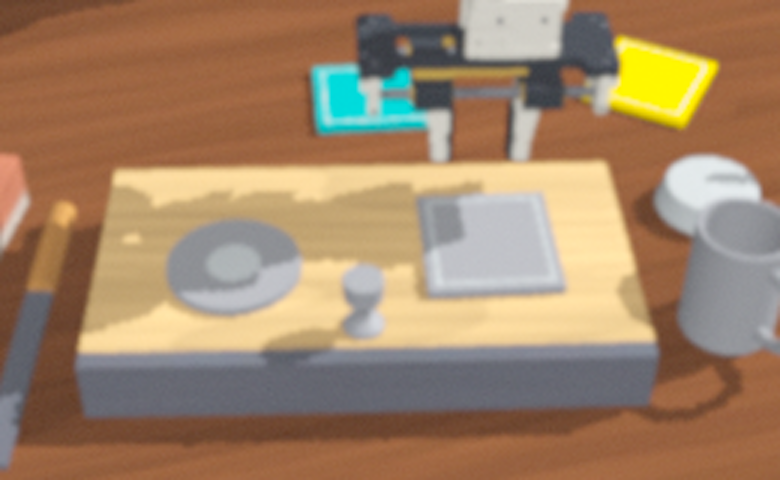

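View pics/w3.png

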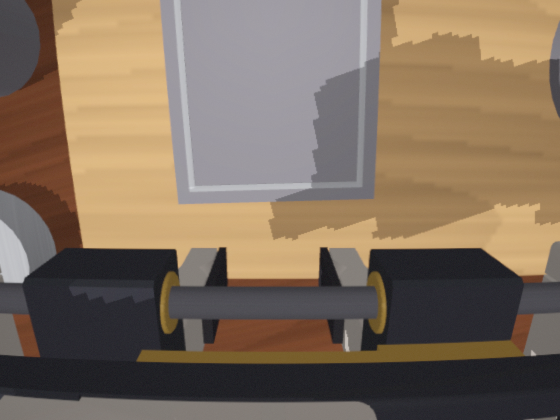

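Both views show the fingers behind the plate (rear edge at row about 200 in the wrist view), centred on its lane. Lowering carefully.

Call:
{"fn": "arm_command", "kwargs": {
  "targets": [
    [[0,0,0],[0,0,-16],0.5],
    [[0,0,0],[0,0,-4],0.5],
    [[0,0,0],[0,0,-3],0.5],
    [[0,0,0],[0,0,0],0.5],
    [[0,0,0],[0,0,0],0.5]
  ]
}}

```text
t: 3.9
eef_pos: [0.5418, 0.0762, 0.2326]
ee_rot: [-3.141, -0.001, -0.244]
force: [-0.2, 0.6, 0.4]
width: 0.044
```

Run:
```python
from h import *
snap('scene','s3')
im=cv2.imread('pics/s3.png')[170:270,240:380];cv2.imwrite('pics/s3z.png',cv2.resize(im,None,fx=5.5,fy=5.5,interpolation=cv2.INTER_CUBIC))
s=get_state();print(s['eef_pos'],s['ee_rot'],s['force'])
```

```text
[0.54181173 0.07612351 0.23245297] [-3.14092054e+00 -9.13677018e-04 -2.44329938e-01] [-0.79014688 -0.14187368  0.12388011]
```

View pics/s3z.png

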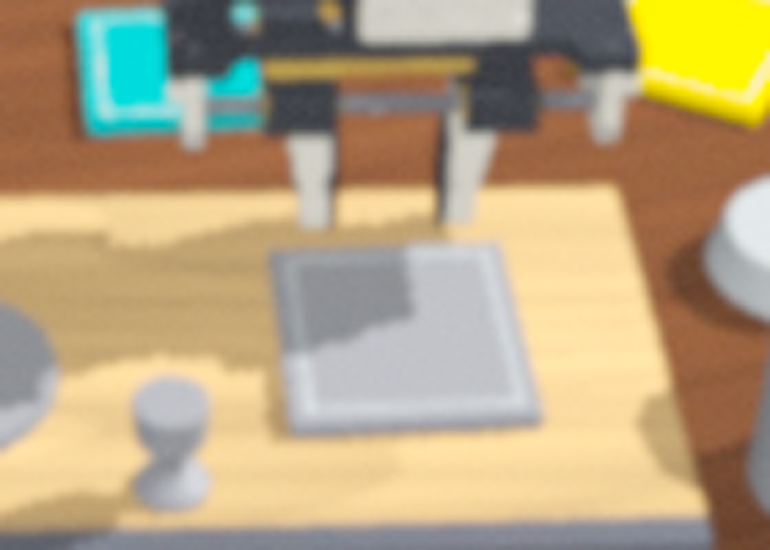

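Tips are 2.5 mm below the plate's top, with no contact. I'll go 1.5 mm lower and start pushing slowly.

Call:
{"fn": "arm_command", "kwargs": {
  "targets": [
    [[0,0,0],[0,0,-1.5],0.5],
    [[0,0,0],[4.85,-1.2,0],0.5],
    [[0,0,0],[4.85,-1.2,0],0.5],
    [[0,0,0],[4.85,-1.2,0],0.5],
    [[0,0,0],[4.85,-1.2,0],0.5],
    [[0,0,0],[4.85,-1.2,0],0.5],
    [[0,0,0],[4.85,-1.2,0],0.5],
    [[0,0,0],[4.85,-1.2,0],0.5]
  ]
}}

```text
t: 4.75
eef_pos: [0.5757, 0.0674, 0.23]
ee_rot: [3.141, 0.001, -0.245]
force: [-2.2, 1.7, 0.6]
width: 0.0438
```

Run:
```python
from h import *
snap('scene','s4')
im=cv2.imread('pics/s4.png')[170:270,240:380];cv2.imwrite('pics/s4z.png',cv2.resize(im,None,fx=5.5,fy=5.5,interpolation=cv2.INTER_CUBIC))
s=get_state();print(s['eef_pos'],s['ee_rot'],s['force'])
```

```text
[0.57651773 0.06738739 0.23005926] [ 3.14145933e+00 -2.98994319e-04 -2.44415399e-01] [ 0.12193681 -1.28282271  0.63400941]
```

View pics/s4z.png

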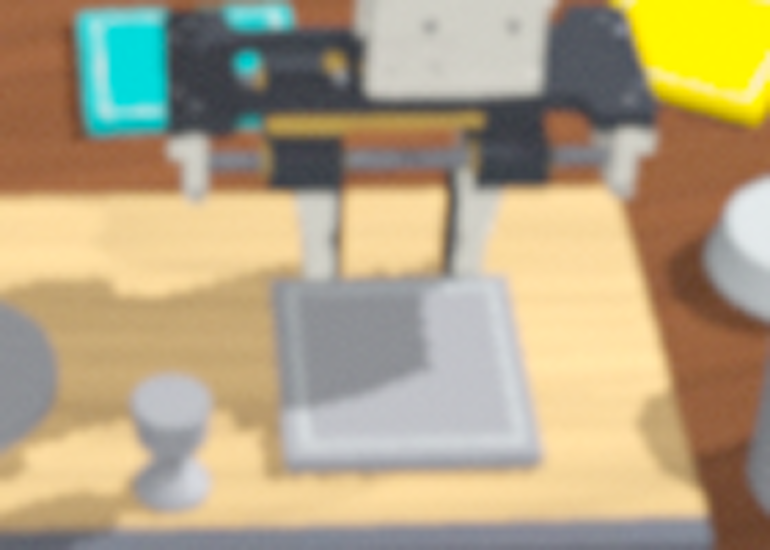

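The plate is sliding and sits square against both fingers. I'll continue for 60 of the remaining ~74 mm.

Call:
{"fn": "arm_command", "kwargs": {
  "targets": [
    [[0,0,0],[4.85,-1.2,0],0.5],
    [[0,0,0],[4.85,-1.2,0],0.5],
    [[0,0,0],[4.85,-1.2,0],0.5],
    [[0,0,0],[4.85,-1.2,0],0.5],
    [[0,0,0],[4.85,-1.2,0],0.5],
    [[0,0,0],[4.85,-1.2,0],0.5],
    [[0,0,0],[4.85,-1.2,0],0.5],
    [[0,0,0],[4.85,-1.2,0],0.5]
  ]
}}

```text
t: 5.6
eef_pos: [0.6147, 0.0579, 0.2301]
ee_rot: [3.142, 0.0, -0.244]
force: [-2.2, -0.1, -0.7]
width: 0.0439
```

Call:
{"fn": "arm_command", "kwargs": {
  "targets": [
    [[0,0,0],[4.85,-1.2,0],0.5],
    [[0,0,0],[4.85,-1.2,0],0.5],
    [[0,0,0],[4.85,-1.2,0],0.5],
    [[0,0,0],[4.85,-1.2,0],0.5],
    [[0,0,0],[0,0,0],0.5],
    [[0,0,0],[0,0,0],0.5]
  ]
}}

```text
t: 6.2
eef_pos: [0.6343, 0.0532, 0.2305]
ee_rot: [-3.141, -0.001, -0.244]
force: [-1.0, -0.4, 0.9]
width: 0.044
```

Run:
```python
from h import *
s=get_state();print(s['eef_pos'],s['ee_rot'],s['force'])
p=camera_params('wrist');np.save('pics/w5p.npy',p,allow_pickle=True)
snap('wrist','w5');snap('top','t5');snap('scene','s5')
P=s['eef_pos'][:2]-[.713,-.0621];print('xprime',P@[.9706,-.2408])
im=cv2.imread('pics/t5.png')[110:230,200:400];cv2.imwrite('pics/t5z.png',cv2.resize(im,None,fx=4,fy=4,interpolation=cv2.INTER_CUBIC))
im=cv2.imread('pics/s5.png')[190:300,240:400];cv2.imwrite('pics/s5z.png',cv2.resize(im,None,fx=5,fy=5,interpolation=cv2.INTER_CUBIC))
```

```text
[0.63428007 0.05322498 0.23045954] [-3.14106843e+00 -1.30345669e-03 -2.44380829e-01] [-0.95751524 -0.37746092  0.93555014]
xprime -0.10417581901045973
```

View pics/t5z.png

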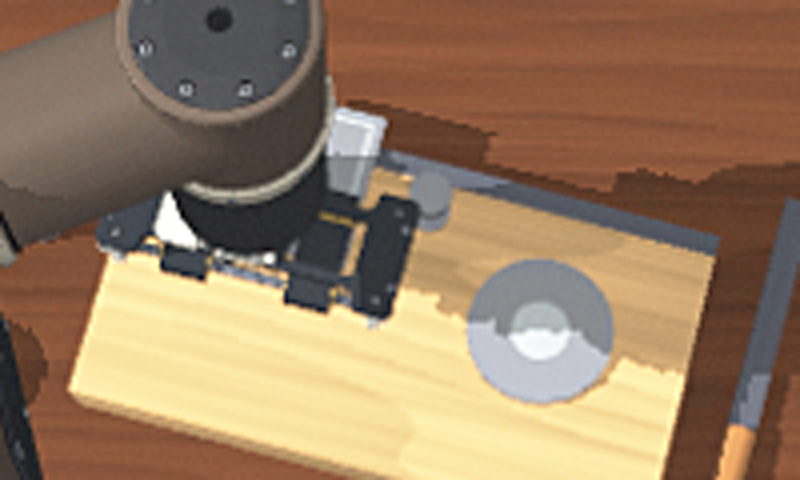

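View pics/s5z.png

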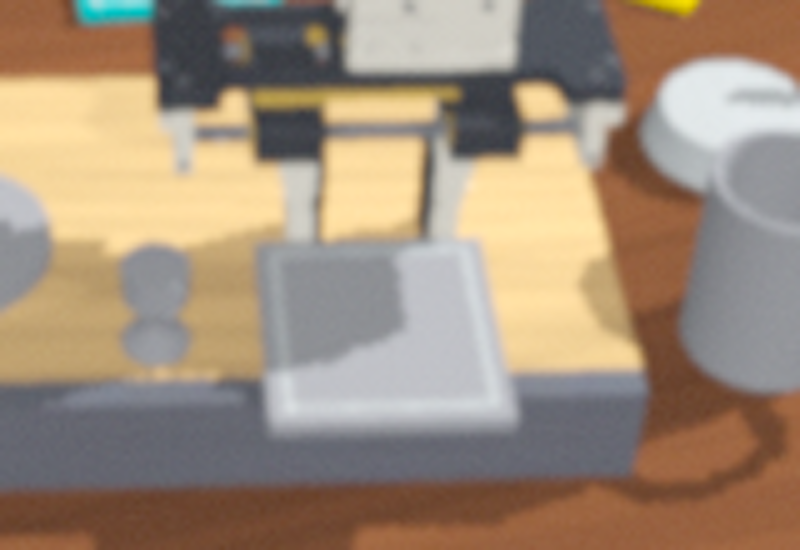

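View pics/w5.png

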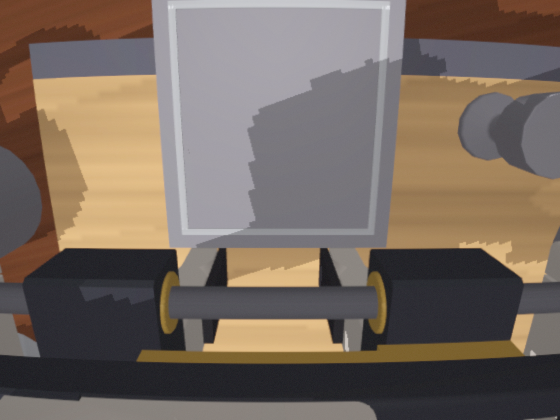

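Wrist view: plate rear corners (171,248) and (388,248), front edge near row 1, block edge at row about 43. In the top and scene views the coaster and egg cup haven't moved. Next I'll measure the overhang.

```bash
cat >> h.py <<'E'
O=np.array([.713,-.0621]);yb=-.2432;ex=np.array([np.cos(yb),np.sin(yb)]);ey=np.array([-ex[1],ex[0]])
B=lambda P:np.c_[(P[:,:2]-O)@ex,(P[:,:2]-O)@ey]
E
python3 - <<'E'
from h import *
p=np.load('pics/w5p.npy',allow_pickle=True).item()
print('edge',B(world_z(p,[(35,45),(130,41),(405,40),(555,50)],.05)))
print('rear+front',B(world_z(p,[(171,248),(388,248),(155,3),(403,1)],.057)))
ps=camera_params('scene')
q=np.array([(518,418),(272,425),(260,248),(478,243)])/5+[240,190]-.4
print('scene',B(world_z(ps,q,.057)))
im=cv2.imread('pics/w5.png');g=cv2.cvtColor(im,6).astype(int)
print(g[235:260,290],g[35:50,140])
E
```

```text
edge [[-0.00120576  0.19767927]
 [-0.00149926  0.15487173]
 [-0.00128546  0.03936009]
 [-0.00200247 -0.02995433]]
rear+front [[-0.09186042  0.14181656]
 [-0.09195393  0.04160951]
 [ 0.01139414  0.14115284]
 [ 0.01228057  0.04354266]]
scene [[ 0.01644943  0.14306884]
 [ 0.01702907  0.04347119]
 [-0.08913887  0.0452531 ]
 [-0.08947716  0.14172346]]
[120 116 118 116 117 117 117 117 116 116 117 116 121 144 146 146 148 147
 148 148 149 149 149 150 151] [ 61  63  69  91 106 108 108 106 107 108 108 108 107 108 107]
```

The estimates put the overhang at 16–20 mm. I'll push 10 mm more, slowly, then measure again.

Call:
{"fn": "arm_command", "kwargs": {
  "targets": [
    [[0,0,0],[2.4,-0.6,0],0.5],
    [[0,0,0],[2.4,-0.6,0],0.5],
    [[0,0,0],[2.4,-0.6,0],0.5],
    [[0,0,0],[2.4,-0.6,0],0.5],
    [[0,0,0],[0,0,0],0.5],
    [[0,0,0],[0,0,0],0.5]
  ]
}}

```text
t: 6.95
eef_pos: [0.6435, 0.0507, 0.2302]
ee_rot: [-3.142, -0.0, -0.244]
force: [-3.1, -0.1, 3.0]
width: 0.0437
```

Run:
```python
from h import *
s=get_state();print(s['eef_pos'],s['force'],B(s['eef_pos'][None]))
p=camera_params('wrist');np.save('pics/w6p.npy',p,allow_pickle=True)
snap('wrist','w6');snap('scene','s6')
im=cv2.imread('pics/s6.png')[190:300,240:400];cv2.imwrite('pics/s6z.png',cv2.resize(im,None,fx=5,fy=5,interpolation=cv2.INTER_CUBIC))
g=cv2.cvtColor(cv2.imread('pics/w6.png'),6).astype(int)
print(g[235:260,290],g[45:70,140])
```

```text
[0.64350427 0.05072841 0.2302391 ] [-3.13085672 -0.05623435  2.99754193] [[-0.09462081  0.09277289]]
[149 136 121 119 119 120 120 119 119 120 118 119 120 121 132 143 143 145
 146 145 146 146 147 146 145] [ 88  76  67  64  64  63  64  62  62  64  63  64  65  62  64  67  89 108
 110 110 111 110 110 111 110]
```

View pics/w6.png

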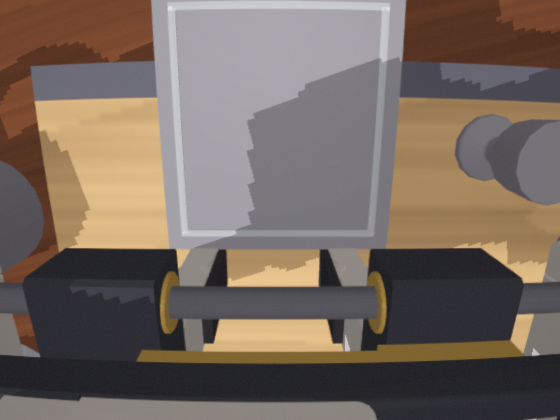

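View pics/s6z.png

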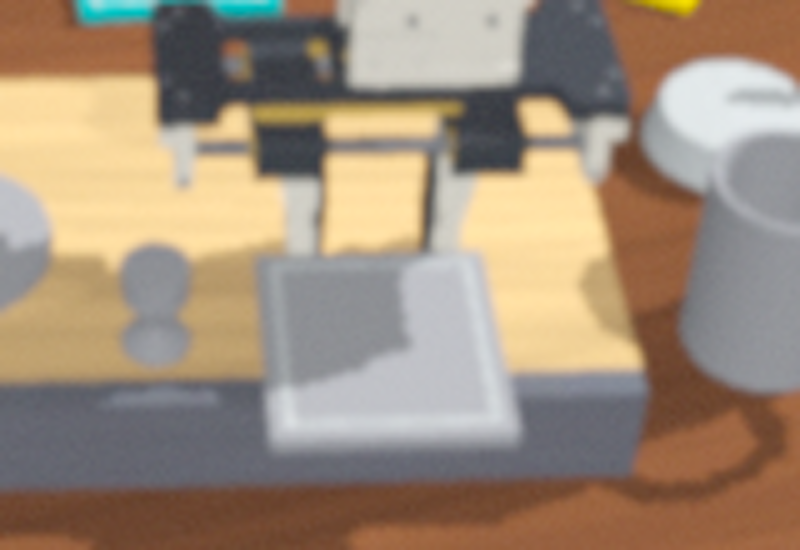

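The plate moved on with the fingers, stays flat and still square. I'll back off and rise for a clear look.

Call:
{"fn": "arm_command", "kwargs": {
  "targets": [
    [[0,0,0],[-10,2.5,0],0.5],
    [[0,0,0],[-15,3.5,0],0.5],
    [[0,0,0],[0,0,40],0.5],
    [[0,0,0],[0,0,45],0.5],
    [[0,0,0],[0,0,45],0.5],
    [[0,0,0],[10,-2.5,40],0.5],
    [[0,0,0],[30,-7,0],0.5],
    [[0,0,0],[0,0,0],0.5]
  ]
}}

```text
t: 7.85
eef_pos: [0.6602, 0.0472, 0.4013]
ee_rot: [-3.14, -0.004, -0.245]
force: [-0.3, -1.0, -1.4]
width: 0.0436
```

Call:
{"fn": "arm_command", "kwargs": {
  "targets": [
    [[0,0,0],[0,0,0],0.5],
    [[0,0,0],[0,0,0],0.5]
  ]
}}

```text
t: 8.05
eef_pos: [0.6577, 0.0474, 0.3994]
ee_rot: [3.141, 0.001, -0.244]
force: [-0.0, 0.2, -0.1]
width: 0.0437
```

Run:
```python
from h import *
s=get_state();print(s['eef_pos'],s['force'])
p=camera_params('wrist');np.save('pics/w7p.npy',p,allow_pickle=True)
im,_=snap('wrist','w7');snap('scene','s7');snap('top','t7')
cv2.imwrite('pics/w7z.png',cv2.resize(im[20:245,110:470,::-1],None,fx=2.2,fy=2.2,interpolation=cv2.INTER_CUBIC))
im=cv2.imread('pics/s7.png')[190:300,240:400];cv2.imwrite('pics/s7z.png',cv2.resize(im,None,fx=5,fy=5,interpolation=cv2.INTER_CUBIC))
```

```text
[0.65766946 0.04744697 0.39938454] [-0.00301979  0.17756051 -0.14725317]
```

View pics/w7z.png

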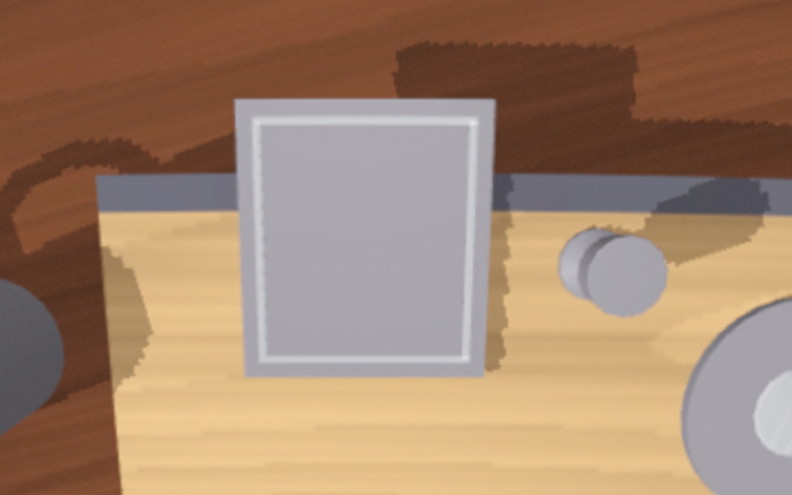

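View pics/s7z.png

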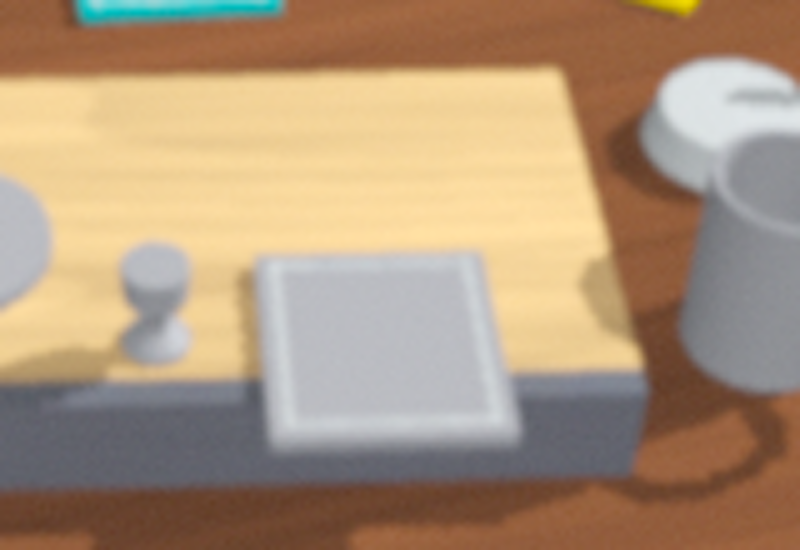

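Zoomed wrist view (2.2x): plate front corners (236,100) and (495,99), rear (246,377) and (485,376), block edge at row about 174.

Run:
```python
from h import *
p=np.load('pics/w7p.npy',allow_pickle=True).item()
Z=lambda a:(np.array(a)+.5)/2.2-.5+[110,20]
e=world_z(p,Z([(97,175),(230,174),(505,174),(780,178)]),.05)
v=e[0]-e[-1];print('edge',B(e),'yaw',np.arctan2(v[1],v[0])-np.pi/2)
c=world_z(p,Z([(236,100),(495,99),(485,376.5),(246,377)]),.057);print('plate',B(c))
v=c[0]-c[1];w=c[3]-c[2];print('yaws',*(np.arctan2(a[1],a[0])-np.pi/2 for a in(v,w)))
print('front rel edge',B(c)[:2,0].mean()-B(e)[:,0].mean(),'from rear',B(c)[2:,0].mean()+.11-B(e)[:,0].mean())
pt=camera_params('top')
im=cv2.imread('pics/t7.png')[100:260,200:400];cv2.imwrite('pics/t7z.png',cv2.resize(im,None,fx=4,fy=4,interpolation=cv2.INTER_CUBIC)[:600])
```

```text
edge [[-0.000471    0.19994786]
 [-0.00078157  0.14597394]
 [-0.00077353  0.03581147]
 [-0.0002829  -0.0783259 ]] yaw -0.24252404556958518
plate [[ 0.02686307  0.14157447]
 [ 0.02725061  0.04205636]
 [-0.08266069  0.04170841]
 [-0.08280217  0.14156588]]
yaws -0.23930585871738064 -0.24178318179555713
front rel edge 0.02763409361584618 from rear 0.027845823537215698
```

View pics/t7z.png

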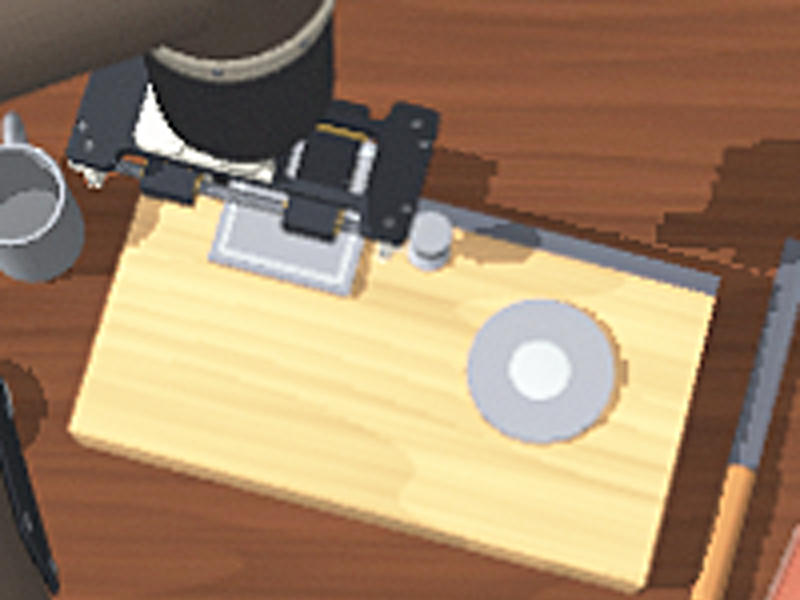

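Overhang measures 27.6 mm from the front corners and 27.8 mm from the rear ones. The angle to the edge is under 0.01 rad, and the hand is clear. Handing in.

```bash
python3 -c "
from station import *
s=get_state();print(s['t'],s['force']);print(job_done())"
```

```text
8.2 [1.20985451 0.44483756 0.21941328]
the job is handed in; nothing more can be done
None
```

I slid the plate about 92 mm across the block by pushing its rear edge with the two half-open fingertips. I then backed off, raised the hand clear and handed the job in at 8.2 s of the 35 s allowed.

**Last checks (wrist camera, after letting go):**
- **Overhang:** about 27.7 mm (27.6 mm from the front corners, 27.8 mm from the rear ones). That is inside the 24–36 mm window, about 2 mm short of the nominal 30 mm. I left it there rather than risk another push.
- **Squareness:** the plate is within about 0.004 rad of the edge.
- **Flatness:** it looks flat in the pictures; I did not measure tilt separately at the end.
- **Other objects:** the coaster and egg cup look unmoved in the top view, and I saw no change in the others that were in view. I only compared the pictures and did not measure them again. The hand stayed over the block while it was low.

**Disagreements:**
- The first fixed-camera readings of the steel edge differed by up to 10 mm. The scene view reads the edge unreliably because the strip and the side face are the same colour. I used the wrist camera's reading, where the strip width, block depth and plate size all matched the text.
- Part-way through the push, the overhang estimates ranged from about 12 to 21 mm. The lowest came from a wrist picture that cut off the plate's front edge, and the clear view after letting go settled the figure.

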